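# Draw the serving board from under the saucers and stand the mug on it

## Robot

A 6-joint arm with a two-finger parallel gripper is mounted at the origin on the work surface. World frame = base frame: x ahead of the robot, y to its left, z up, the work surface at z = 0. Lengths are in mm, angles in rad, forces in N, time in s.
With the tool pointing down it reaches from about 275 to 825 mm from the base axis. Payload 4.9 kg.
Tool frame: the origin (TCP) lies at the very end of the fingers, on their centre line; the grasp point (between the pads) lies 19 mm behind it; z points along the fingers, y is the line along which they close (so a half turn about z gives the same grasp; the last joint's range is limited). The gripper opens to 85 mm and grips with 20 to 120 N. Pads are 22 mm wide; open, the fingers measure 114 mm over their backs; the gripper's body (76 mm by 85 mm) begins 54 mm behind the grasp point. The pads swing forward as they close: fully open they stand 13 mm farther back than shut.
Start: joints at [-1.302, 0.326, -0.193, 1.052, 0, 1.437], TCP at [215.611, -505.995, 231.281] pointing down, gripper open.
Joint ranges: [-2.65, 2.65], [-0.97, 1.79], [-1.3, 1.35], [-1.93, 2.1], [-1.47, 1.37], [-3.14, 3.14]. Speed limits (rad/s): [2.57, 2.57, 3.14, 3.14, 3.14, 3.14].

## Interface

Orientations are given as [roll, pitch, yaw] about the fixed x, y, z axes, in that order (R = Rz(yaw) Ry(pitch) Rx(roll)).
In Python, from bench import bot, solve_ik, imaging gives the robot as it stands. Calls block until the motion is done:
- bot.move_ptp(position, orientation): joint-space move of the TCP to a pose.
- bot.movel(position, rot=None, max_speed=150, threshold=None): straight line of the TCP; rot=None keeps the orientation; max_speed is the mean speed in mm/s. With threshold (N) it stops when the force on the tool has changed by that much, and returns True; else False.
- bot.move_j(angles): joint-space move.
- bot.grip(opening, effort=None): opening from 0.0 (shut) to 1.0 (fully open); effort is the grip in N (None keeps the last); returns when the fingers have stopped.
- bot.dwell(seconds).
- solve_ik(position, orientation): joint angles nearest the present ones, or None.
- bot.get_state(): the state.
- imaging.capture(name): name is "side" or "top" or "wrist"; returns the picture (420x560x3 uint8, blue, green, red); there is no depth.
- imaging.camera_model(name): a dict with "K" (3x3 intrinsics, pixels), "k1" (the pictures are not rectified: a ray, as slopes to the right and down, at radius r is drawn at 1 + k1 r^2 times it, then the intrinsics apply), "position" and "rotation" of the camera in the world. Camera axes: x right, y up, looking along -z (the intrinsics and any distortion apply to the point x, -y, -z); pixel columns grow to the right and rows downward; lengths in mm; the calibration is good to about 2 mm. A picture is of the moment at which its call begins: read the wrist's pose just before it. camera_model takes no time and is no camera call; for the wrist camera it gives the pose at the moment of the call.
A pose or a line that the arm cannot do raises bot.IKError and nothing moves.
- bot.sign_off(): hands the job in; it is judged then, once.
The state is a dict: "t": time; "qpos": joint angles; "joint_velocities": joint speeds; "effort": joint torques, N m; "tcp_pos": TCP position; "orientation": TCP orientation; "contact_force": force on the tool from outside, world axes, zero at the start; "wrist_torque": the same for the moment, N m; "opening": opening from 0.0 (shut) to 1.0 (fully open); "gripper_force": force on a finger pad.
Only numpy, scipy, OpenCV 4.12 (cv2) and the standard library are available. Lean on these libraries where they do the work, as an engineer would, in place of code of your own. Each camera call takes 0.05 s, during which the arm holds its last target. There are 200 camera calls.

## Task

The serving board's handle sticks out under the front slat of the tray: draw the board out from under the pile of saucers so that the pile settles in the tray still standing, saucers on one another and cup on top, without unstacking it or letting anything topple. Lay the board flat on the bare counter, clear of the tray, and let it go, then set the mug that has a handle down gently, upright, in the middle of the board's blade. Leave the bowl, the jug and the jar where they are.

Things in the scene. Friction and masses are not known exactly. Their poses are not given: they have to be found in the camera images.
- tray: Slatted wooden tray, fixed. Base 160 (x) x 190 (y) x 12 mm. Along each side one slat 8 mm thick, 26 to 52 mm above the counter, inner faces at x +-72, y +-87 mm; gap under it 14 mm; 146 mm between front posts. Front = -x: the board's handle sticks out there and the board draws out along -x, the front slat holding the saucers back. Origin: centre of the underside, on the counter.
- board: Loose pale wooden board, 8 mm thick, 200 mm long, 0.13 kg: blade 115 (x) x 105 (y) mm, handle 28 mm wide, 85 mm long, to -x. Lies flat on the tray's base (underside 12 mm above the counter) with 60 mm or more of the handle beyond the tray's front, over the counter. Origin: centre of the blade's underside; z up.
- board_grip (a point): Grip point on the board's handle (28 mm wide along y): 117 mm from the blade's centre, 25 mm from the handle's end, at mid thickness. Axes as the board's.
- saucer1: Bottom saucer, cream stoneware, loose, about 0.12 kg, on the board's blade: foot 92 mm across, 6 mm high; plate 120 mm across, well 12 mm and lip 15.5 mm above the underside. Its edge is 0 to 25 mm behind the front slat: it rides with the board until the slat stops it, and drops 8 mm onto the tray's base when the board is gone. Origin: centre of the underside, z up.
- saucer2: Second saucer, the same; its foot stands in the well of the bottom one, 12 mm above it. Origin: centre of the underside.
- saucer3: Third saucer, the same, on the second. Origin: centre of the underside.
- cup: Tall cream cup without handle, loose, about 0.10 kg, standing upright in the top saucer: 75 mm high, 54 mm across the foot, 68 mm across the rim. It tips if the pile is tilted far. Origin: centre of the underside, z up.
- mug: Cream mug, empty, loose, about 0.24 kg, alone on the counter: straight round body 66 mm across, 72 mm high, wall 5 mm; one loop handle on its +y side, to 70 mm from the axis, 10 mm thick, 11 to 64 mm high. Grip it across the body along its x, clear of the handle. Origin: centre of the underside, z up.
- bowl: Bystander: dark glazed bowl with two pine cones, 150 mm across, 47 mm high (cones up to 65). Origin: centre of the underside.
- jug: Bystander: dark glazed jug, 106 mm across, 124 mm high, loop handle on its +x side. Origin: centre of the underside.
- jar: Bystander: amber glass coffee jar with lid, 76 mm across, 85 mm high. Origin: centre of the underside.
Not all that is in view belongs to the job. Of the things shaped like the board, the wooden one is meant.

How it is judged:
By the outcome, as a careful person would: the job done as asked, in the order asked, and still so for the second after the job is handed in, with the robot touching nothing.
It also fails if it takes over 58 s, if anything falls off the work surface, if the arm or the gripper's body presses on something with over 40 N, if the wrist force passes 120 N, or if a joint passes its speed limit or range.

## Working session

There is one attempt and no reset: what is moved stays moved. The work goes in short steps, each a Python script; the robot and the scene stay as the last script left them, time stands still between calls to the robot, and variables do not carry over. Pictures are saved under pics/ and viewed, at most 10 in all, crops included, and the job is handed in when it is done.

```bash
ls; mkdir -p pics
cat > h.py <<'E'
import numpy as np, cv2
from bench import bot, solve_ik, imaging
def ray(m,u,v):
    K=np.array(m["K"]);p=np.array([(u-K[0,2])/K[0,0],(v-K[1,2])/K[1,1]]);q=p.copy()
    for _ in range(20): q=p/(1+m["k1"]*(q@q))
    d=np.array(m["rotation"])@np.array([q[0],-q[1],-1.0])
    return np.array(m["position"],float),d
def onz(m,u,v,z):
    o,d=ray(m,u,v); return o+d*(z-o[2])/d[2]
def proj(m,P):
    c=np.array(m["rotation"]).T@(np.array(P,float)-m["position"]);x,y=c[0]/-c[2],-c[1]/-c[2]
    s=1+m["k1"]*(x*x+y*y);K=np.array(m["K"]);return np.array([K[0,0]*x*s+K[0,2],K[1,1]*y*s+K[1,2]])
E
python3 - <<'E'
from h import *
for n in("top","side"):
    im=imaging.capture(n);cv2.imwrite(f"pics/{n}0.png",im);m=imaging.camera_model(n);print(n,m)
s=bot.get_state();print(s["t"],s["tcp_pos"],s["orientation"],s["opening"])
E
```

```text
pics
top {'K': array([[432.29378789,   0.        , 273.67073491],
       [  0.        , 432.29378789, 210.61163342],
       [  0.        ,   0.        ,   1.        ]]), 'k1': -0.0793925624620778, 'position': array([ 519.31358738,   -4.18702148, 1151.88482496]), 'rotation': array([ 0.09486947,  0.01408353, -1.57342092])}
side {'K': array([[509.73457876,   0.        , 273.26559468],
       [  0.        , 509.73457876, 198.27849168],
       [  0.        ,   0.        ,   1.        ]]), 'k1': -0.07663896062493539, 'position': array([  -2.60688319,  774.58201407, 1071.25337705]), 'rotation': array([ 0.78843647, -0.01264784, -2.48712426])}
0.1 [ 215.46599553 -505.4605657   230.58605922] [-3.14002201e+00 -2.26253526e-04  4.02794375e-01] 1.000050825654306
```

```bash
cat >> h.py <<'E'
from scipy.spatial.transform import Rotation as Rn
_ = imaging.camera_model
def cam(n):
    m=dict(_(n)); r=np.array(m["rotation"])
    if r.shape==(3,): m["rotation"]=Rn.from_euler("xyz",r).as_matrix()
    return m
E
python3 -c "
import cv2
from h import *
m=cam('top');print(onz(m,280,210,0),onz(m,0,0,0))"
```

```text
[630.5517899   -5.19878873   0.        ] [1270.20882873  835.39994656    0.        ]
```

View pics/top0.png

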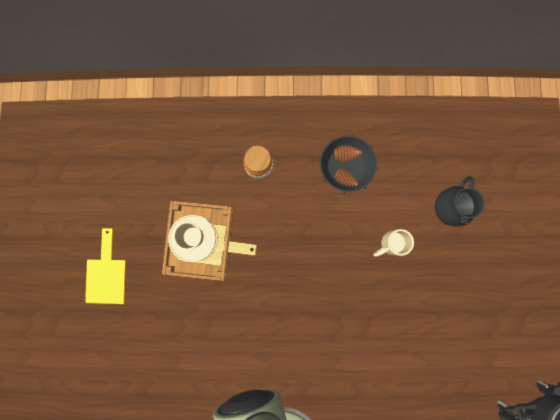

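View pics/side0.png

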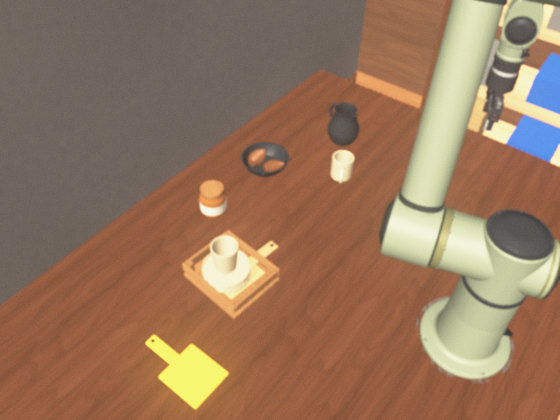

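Top view: wooden board with handle (228–256, 249) under tray (197, 241). Side view: the same pile at (232, 268).
Candidates: board = pale wooden handle at top (240,249), or the yellow look-alike at (105,280). The wooden one is meant. Mug = (397,242) with a loop handle; the others are the jug (460,205, dark) and the cup on the pile (193,237, no handle). I'll check this in a close crop and measure.

Run:
```python
from h import *
im=cv2.imread("pics/top0.png")
a=cv2.resize(im[190:290,155:265],None,fx=5,fy=5,interpolation=cv2.INTER_CUBIC)
b=cv2.resize(im[215:270,365:420],None,fx=4,fy=4,interpolation=cv2.INTER_CUBIC)
c=np.zeros((500,780,3),np.uint8);c[:,:550]=a;c[:220,555:775]=b
cv2.imwrite("pics/crop0.png",c)
hsv=cv2.cvtColor(im,cv2.COLOR_BGR2HSV)
for p in[(240,247),(245,249),(397,242),(380,252),(215,260),(240,230),(225,225),(191,212)]: print(p,hsv[p[1],p[0]])
```

```text
(240, 247) [ 24 103 240]
(245, 249) [ 24 103 240]
(397, 242) [ 25  49 245]
(380, 252) [ 27  31 247]
(215, 260) [ 25  98 243]
(240, 230) [ 12 148 131]
(225, 225) [ 17 139 183]
(191, 212) [ 16 147 200]
```

View pics/crop0.png

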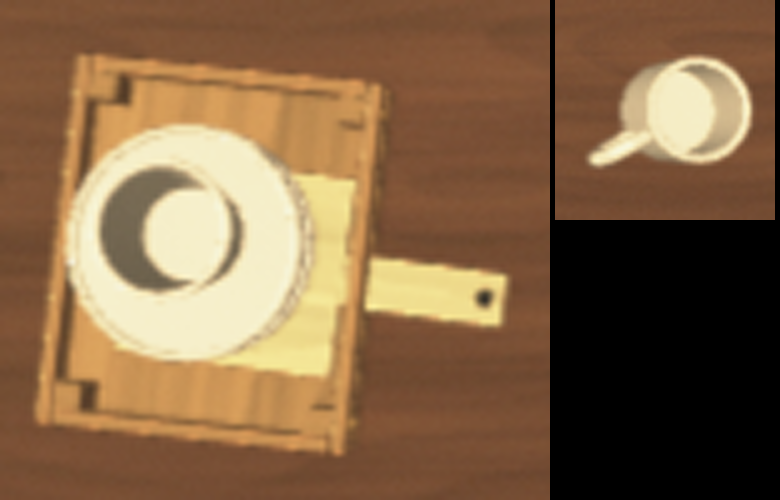

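The crop confirms the pale wooden handle, with a hole at crop (485,297), under the tray's front slat. The mug is at upper right, with its rim centre at crop (703,110) and its loop handle to the lower left, tip (592,162).

Run:
```python
from h import *
im=cv2.imread("pics/top0.png");m=cam("top")
# big, upsampled mask for sub-pixel
def comp(mask,p):
    n,l=cv2.connectedComponents(mask.astype(np.uint8)); return (l==l[p[1],p[0]])
S=4;big=cv2.resize(im,None,fx=S,fy=S,interpolation=cv2.INTER_CUBIC);h=cv2.cvtColor(big,cv2.COLOR_BGR2HSV).astype(int)
up=lambda p:((np.array(p)+.5)/S-.5)
mk=(h[...,1]>70)&(h[...,1]<135)&(h[...,2]>195)&(abs(h[...,0]-24)<5); mk[:,:228*S]=0
c=comp(mk,(240*S,248*S)); ys,xs=np.nonzero(c)
P=np.array([onz(m,*up((x,y)),20)[:2] for x,y in zip(xs[::5],ys[::5])],np.float32)
r=cv2.minAreaRect(P);print("handle",r,cv2.boxPoints(r).round(1).tolist())
# tray outer top corners z=52
C=[onz(m,x/5+155-.4,y/5+190-.4,52)[:2] for x,y in[(80,55),(382,85),(340,455),(37,422)]]
C=np.array(C);print("tray",C.round(1).tolist(),C.mean(0),[np.linalg.norm(C[i]-C[i-1]) for i in range(4)])
# mug
mk=(h[...,1]<75)&(h[...,2]>150);mk[:,:365*S]=0;c=comp(mk,(402*S-10,242*S))
ys,xs=np.nonzero(c);print("mug bbox",up((xs.min(),ys.min())),up((xs.max(),ys.max())))
rim=[onz(m,(x-555)/4+365-.4,y/4+215-.4,72)[:2] for x,y in[(703,110),(703,57),(703,163),(751,110)]];print("mugrim",np.round(rim,1).tolist())
print("tip z64,40",onz(m,(592-555)/4+365,162/4+215,64),onz(m,(592-555)/4+365,162/4+215,40))
# others footprint approx
for n,p,z in[("jar",(257,158),85),("bowl",(349,164),40),("jug",(463,206),100),("yellow",(105,280),5),("saucer",((190)/5+155,(242)/5+190),60),("cup rim",(171/5+155,228/5+190),140)]: print(n,onz(m,*p,z).round(0))
```

```text
handle ((529.599853515625, 95.34133911132812), (70.78690338134766, 27.36595916748047), 82.37268829345703) [[511.29998779296875, 62.099998474121094], [538.5, 58.400001525878906], [547.9000244140625, 128.60000610351562], [520.7000122070312, 132.1999969482422]]
tray [[651.0, 277.1], [634.8, 120.4], [446.7, 140.7], [462.9, 296.0]] [548.86518637 208.56491723] [np.float64(189.07710800008778), np.float64(157.5730296172725), np.float64(189.17207794892676), np.float64(156.16436041038475)]
mug bbox [374.125 229.625] [413.125 255.375]
mugrim [[541.8, -309.0], [574.9, -309.9], [508.8, -308.1], [541.6, -339.3]]
tip z64,40 [ 508.78487886 -241.13404995   64.        ] [ 508.55260335 -246.361376     40.        ]
jar [754.  52.  85.]
bowl [ 747. -186.   40.]
jug [ 629. -457.  100.]
yellow [444. 464.   5.]
saucer [553. 216.  60.]
cup rim [557. 209. 140.]
```

Checks agree: tray corners measure 157×189 mm (given 160×190), handle width 27.4 (28) and mug rim 66 (66). I'll grip the handle with the fingertips just above the board's underside, so the board can later go down flat to the counter.

Run:
```python
from h import *
yaw=1.4376;g=[528.2,85.0]
bot.move_ptp([*g,110],[np.pi,0,yaw]); bot.grip(0.65,effort=90)
print(bot.movel([*g,11],max_speed=90,threshold=6))
s=bot.get_state();print(s["t"],s["tcp_pos"],s["contact_force"])
im=imaging.capture("wrist");im2=imaging.capture("side")
bot.grip(0.0,effort=90)
s=bot.get_state();print(s["t"],s["tcp_pos"],s["opening"],s["gripper_force"],s["contact_force"])
im3=imaging.capture("side")
cv2.imwrite("pics/g.png",np.hstack([cv2.resize(im,(400,300)),cv2.resize(im3[200:350,140:340],(400,300),interpolation=cv2.INTER_CUBIC)]))
```

```text
False
4.175 [528.76342028  85.03017202  11.54565978] [-0.35158518 -0.26235998 -0.3416786 ]
4.65 [528.54575121  84.99098348  11.81718402] 0.291750790104298 88.16860556602478 [-1.16767307  0.26975783  6.41658048]
```

View pics/g.png

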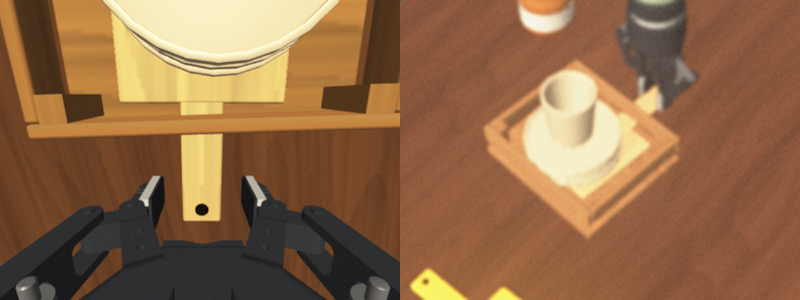

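The wrist view shows the handle centred between the pads at (202,210). The grip now holds it at opening 0.29 with 88 N, and the pile is undisturbed. Drawing out along the tray's −x.

Run:
```python
from h import *
s=bot.get_state();p=np.array(s["tcp_pos"]);d=np.array([-.106,-.9944,0])
bot.movel(list(p+60*d),max_speed=50);s=bot.get_state();print(s["contact_force"],s["opening"],s["gripper_force"])
bot.movel(list(p+185*d),max_speed=60)
s=bot.get_state();print(s["t"],s["tcp_pos"],s["contact_force"],s["opening"])
im=imaging.capture("side");im2=imaging.capture("top");cv2.imwrite("pics/p_top.png",im2);cv2.imwrite("pics/p_side.png",im)
cv2.imwrite("pics/p.png",np.hstack([cv2.resize(im2[180:330,150:350],(400,300),interpolation=cv2.INTER_CUBIC),cv2.resize(im[160:350,140:393],(400,300),interpolation=cv2.INTER_CUBIC)]))
```

```text
[0.52714424 3.48836579 3.153449  ] 0.29159387348224536 88.36904168128967
8.2833 [508.87871978 -98.72210751  11.77720537] [-0.78463157 -0.5422179  -1.40844268] 0.2949144299155272
```

View pics/p.png

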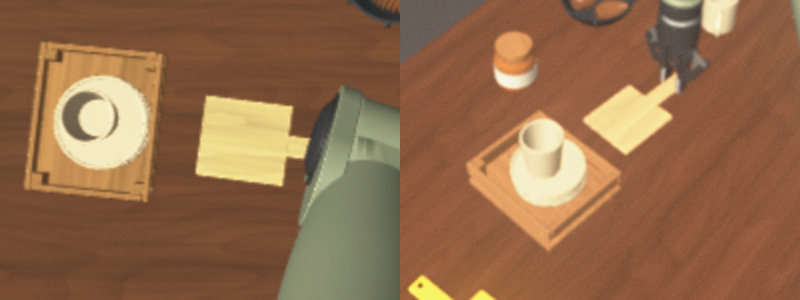

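The board is out and level. The pile stands in the tray with the cup upright at (95,118). Lowering the board until contact.

Run:
```python
from h import *
s=bot.get_state();p=np.array(s["tcp_pos"])
print(bot.movel([p[0],p[1],-0.5],max_speed=25,threshold=5))
s=bot.get_state();print(s["t"],s["tcp_pos"],s["contact_force"],s["wrist_torque"])
bot.grip(0.55); s=bot.get_state();print(s["t"],s["tcp_pos"],s["contact_force"])
bot.movel([p[0],p[1],120],max_speed=150)
# over the mug
bot.move_ptp([541.8,-309,170],[np.pi,0,2.04]);bot.grip(1.0)
s=bot.get_state();print(s["t"])
m=cam("wrist");im=imaging.capture("wrist");im2=imaging.capture("top")
cv2.imwrite("pics/m_top.png",im2);cv2.imwrite("pics/m_w.png",im)
cv2.imwrite("pics/m.png",np.hstack([cv2.resize(im,(400,300)),cv2.resize(im2[170:320,150:350],(400,300),interpolation=cv2.INTER_CUBIC)]))
# board blade from top picture
t=cam("top");S=4;big=cv2.resize(im2,None,fx=S,fy=S,interpolation=cv2.INTER_CUBIC);h=cv2.cvtColor(big,cv2.COLOR_BGR2HSV).astype(int)
mk=((h[...,1]>70)&(h[...,1]<135)&(h[...,2]>195)&(abs(h[...,0]-24)<5)).astype(np.uint8);mk[:,:236*S]=0
full=mk.copy();mk=cv2.morphologyEx(mk,cv2.MORPH_OPEN,np.ones((80,80)))
for nm,k in(("blade",mk),("all",full)):
    n,l,st,ce=cv2.connectedComponentsWithStats(k);i=1+st[1:,4].argmax();ys,xs=np.nonzero(l==i)
    P=np.array([onz(t,(x+.5)/S-.5,(y+.5)/S-.5,8)[:2] for x,y in zip(xs[::7],ys[::7])],np.float32);print(nm,cv2.minAreaRect(P))
# mug rim in wrist
print("wrist expects mug rim at",proj(m,[541.8,-309,72]))
```

```text
True
8.8583 [ 5.08825683e+02 -9.86885375e+01  2.11550512e-01] [-1.4509844   0.65641456  5.16361413] [ 0.10460206  0.16188898 -0.01140603]
9.2 [ 5.07955659e+02 -9.84649015e+01 -5.03576852e-01] [-0.55656439 -0.26306373 -0.30732294]
11.4917
blade ((523.385009765625, 15.727676391601562), (112.83490753173828, 101.98358154296875), 89.63262939453125)
all ((518.8749389648438, -24.448715209960938), (198.68763732910156, 104.29714965820312), 82.28736877441406)
wrist expects mug rim at [282.52918293 211.31853976]
```

View pics/m.png

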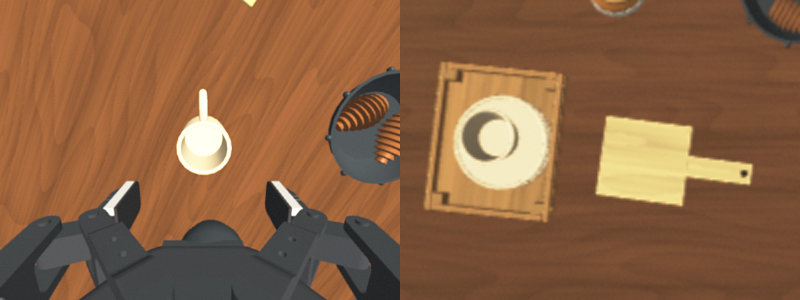

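The board lies flat on the counter, free, at crop (645,160), and the pile stands. The mug is centred between the pads at (204,148) with its handle straight ahead. Blade centre is about (524.4, 17.5), with the camera and the grip position agreeing.

Run:
```python
from h import *
m=cam("wrist");w=onz(m,285.6,207,72)[:2];print("mug by wrist",w)
c=(w+np.array([541.8,-309]))/2
assert np.linalg.norm(w-[541.8,-309])<8
bot.movel([*c,170],max_speed=80)
print(bot.movel([*c,18],max_speed=110,threshold=6))
bot.grip(0.0,effort=40);s=bot.get_state();p=np.array(s["tcp_pos"]);print(s["t"],p,s["opening"],s["gripper_force"],s["contact_force"])
bot.movel([p[0],p[1],120],max_speed=100)
s=bot.get_state();print(s["opening"],s["contact_force"])
b=[524.4,17.5]
bot.move_ptp([*b,120],[np.pi,0,2.04]); bot.movel([*b,p[2]+16],max_speed=80); bot.dwell(.2)
s=bot.get_state();print(s["t"],s["tcp_pos"],s["contact_force"])
print(bot.movel([*b,p[2]+5],max_speed=15,threshold=3))
s=bot.get_state();print(s["t"],s["tcp_pos"],s["contact_force"])
im=imaging.capture("side");im2=imaging.capture("wrist")
cv2.imwrite("pics/s.png",np.hstack([cv2.resize(im2,(400,300)),cv2.resize(im[130:320,160:413],(400,300),interpolation=cv2.INTER_CUBIC)]))
```

```text
mug by wrist [ 542.34266088 -304.6826393 ]
False
13.7083 [ 542.74090486 -307.12222528   18.90013837] 0.7500712255793246 43.23930658400059 [0.27090113 1.62436045 5.3756604 ]
0.7499135160214203 [-0.33327095 -0.38728697 -3.12468841]
17.525 [524.80150044  17.49197149  35.37670592] [ 0.55394164 -0.58449421 -2.37483258]
True
18.075 [524.33658487  17.47784376  26.88420792] [1.03265849 0.30605667 4.26213432]
```

View pics/s.png

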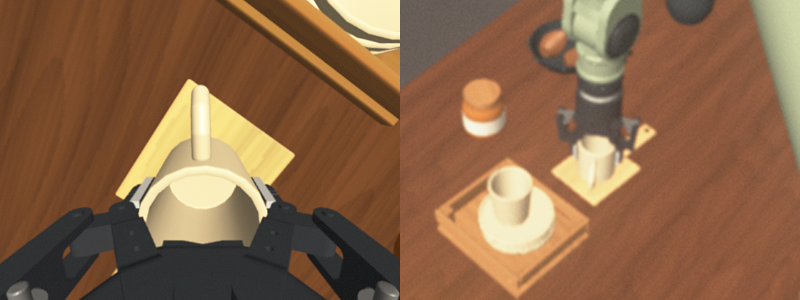

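The mug is upright and touching the blade: contact came at TCP z 26.9 = 18.9 + 8. Releasing, retreating and checking.

Run:
```python
from h import *
s=bot.get_state();p=np.array(s["tcp_pos"])
bot.grip(1.0);bot.movel([p[0],p[1],130],max_speed=90)
bot.move_ptp([450,-250,230],[np.pi,0,1.4]);bot.dwell(.3)
s=bot.get_state();print(s["t"],s["contact_force"])
im2=imaging.capture("top");im=imaging.capture("side");cv2.imwrite("pics/f_top.png",im2)
cv2.imwrite("pics/f.png",np.hstack([cv2.resize(im2[180:300,160:320],(400,300),interpolation=cv2.INTER_CUBIC),cv2.resize(im[130:320,160:413],(400,300),interpolation=cv2.INTER_CUBIC)]))
t=cam("top");print("expected rim centre px (crop)",(proj(t,[524.4,17.5,80])-[160,180])*2.5)
```

```text
21.2667 [ 0.31352418  0.08560752 -0.62842227]
expected rim centre px (crop) [277.4981169  174.18907865]
```

View pics/f.png

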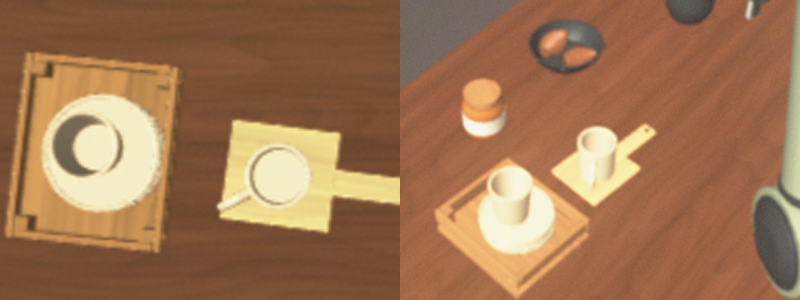

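The mug's rim centre is at (278,176), against (277,174) expected, so it sits in the middle of the blade. The pile is intact with the cup upright, and the bystanders have not moved.

```bash
python3 -c "
from bench import bot
print(bot.sign_off())"
```

```text
the job is handed in; nothing more can be done
None
```

I handed the job in at about 21 s of the 58 s allowed: the board is out and flat on the counter, the pile stands in the tray with the cup on top, the mug sits upright in the middle of the blade, and the bowl, jug and jar were left alone.

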